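Pump the lubricator of the weld turntable until its indicator pin is out

ROBOT

A 6-joint arm with a two-finger parallel gripper is mounted at the origin on the work surface. World frame = base frame: x ahead of the robot, y to its left, z up, the work surface at z = 0. Lengths are in m, angles in rad, forces in N, time in s.
With the tool pointing down it reaches from about 0.35 to 0.975 m from the base axis. Payload 4.9 kg.
Tool frame: the origin (TCP) lies between the finger pads; the fingertips stand robot.nose_length ahead of it and the grasp point (between the pads) is the TCP (robot.nose_length is the distance from the TCP to the fingertips, in m); y points along the fingers, x is the direction in which the jaws open and shut, and the axes are right-handed (so a half turn about y gives the same grasp; the last joint's range is limited). The gripper opens to 85 mm and grips with 20 to 120 N. Pads are 22 mm wide; open, the fingers measure 114 mm over their backs; the gripper's body (76 mm by 85 mm) begins 54 mm behind the grasp point. The pads swing forward as they close: fully open they stand 13 mm farther back than shut.
Start: joints at [-1.402, 0.053, 1.613, -0, 1.476, -0.119], TCP at [0.177, -0.599, 0.25] pointing down, gripper open.
Joint ranges: [-3.01, 3.01], [-1.01, 2.22], [0.06, 2.58], [-1.02, 4.17], [0.09, 2.62], [-3.14, 3.14]. Speed limits (rad/s): [2.57, 2.57, 3.14, 3.14, 3.14, 3.14].

INTERFACE

Orientations are given as a rotation vector (axis times angle).
In Python, from cell import robot gives the robot as it stands. The module is installed in compiled form; this text tells all that it offers.
- The arm moves only by the tool move_arm, never from a script. Its argument "commands" is a list of rows, each an object of numbers: "hand": the opening, from 0 (shut) to 1 (fully open); "tx", "ty", "tz": the shift along the tool's x, y, z in m; "roll": the turn about the tool's y in degrees. In form: [{"hand": .., "tx": .., "ty": .., "tz": .., "roll": ..}, ...]. A call has 1 to 20 rows; each row is the pose to reach, as a shift and turn from the pose measured when the call began, along the tool's axes at that moment; what a row does not reach only later rows make up. A row lasts 1/8 s, in which the tool goes at most 62.5 mm and 10.7 degrees, less where a joint would pass 70% of its speed; a pose out of reach is approached as far as the arm can. A call with a gripper value outside its range is refused whole. The fingers move at their own pace and stop on an object; "force" is the grip in N (left out, the last holds). Time passes only in rows, so rows that repeat a pose let the fingers close. It gives the time, the measured TCP pose, the force and the opening at its end, in the units of the state.
- robot.get_state(): the state, without advancing time (a new reading comes with each control period).
- robot.camera(name): name is "scene" or "side" or "wrist"; returns (picture, depth): 384x512x3 uint8, blue, green, red; 384x512 float32, m along the optical axis (not along the pixel's ray), 0 where there is no reading.
- robot.camera_params(name): a dict with "fx", "fy", "cx", "cy" (pixels), "rvec" (rotation vector, rad) and "tvec" (3), from world to camera coordinates, as OpenCV has them; the wrist camera has in their place "tool_from_camera" (4x4, takes a point from camera to tool coordinates, whose origin is the TCP and whose axes are the tool frame's). Camera axes: x right, y down, z forward; pixel columns grow to the right and rows downward; lengths in m; the calibration is good to about 2 mm. A picture is of the moment at which its call begins: read the wrist's pose just before it. camera_params takes no time and is no camera call.
- robot.hand_in(): hands the job in, once; it reports no verdict.
The state is a dict: "clock": time; "joints": joint angles; "joint_vel": joint speeds; "joint_torque": joint torques, N m; "eef_pos": TCP position; "tcp_rot": TCP orientation; "ft_force": force on the tool from outside, world axes, zero at the start; "ft_torque": the same for the moment, N m; "width": opening from 0.0 (shut) to 1.0 (fully open).
Only numpy, scipy, OpenCV 4.12 (cv2) and the standard library are available. Lean on these libraries where they do the work, as an engineer would, in place of code of your own. Each camera call takes 0.05 s, during which the arm holds its last target.

TASK

Grease the bench weld turntable: push the black palm plunger of its lubricator down with the fingertips and let it spring back, stroke after full stroke, until the steel indicator pin on the metering block has come fully out. Do not touch the pin itself, do not pick up or shift anything else on the bench, and finish clear with the plunger sprung back up.

Things in the scene. Friction and masses are not known exactly. Their poses are not given: they have to be found in the camera images.
- unit: Weld turntable unit bolted to the bench: plate 150 (x) by 440 (y) by 12 mm, origin under its centre, z up. On it, at x=0: y=+125 mm, steel turntable disc 180 mm across, top 72 mm above the bench; y=-30 mm, dark steel metering block 56 by 52 mm, top at 70, with a round gland (top at 78) for the pin; y=-140 mm, grey pump barrel 62 mm across, top at 106, the palm plunger above it.
- plunger_top (a point): Centre of the flat top of the plunger's round black palm head (54 mm across, 16 mm thick, flat top 46 mm across); it moves with the plunger. With the plunger up it is 155 mm above the bench, fully down 130 mm; 140 mm along -y of the unit from the unit's origin.
- plunger (a joint): Plunger travel in m: 0 = up (at rest), 0.025 = fully down on its stop. It is pushed straight down against a spring (about 4 N at the top, 9 to 12 N near the bottom while moving) and comes back up by itself when released.
- pin: Steel indicator pin, 16 mm in diameter, upright in the round gland of the metering block, 110 mm from the plunger's axis. Origin on its axis, 4 mm below its top; at the height of the gland's top (78 mm above the bench) when the pin is in. Not to be touched.
- pin_out (a joint): Rise of the pin in m: 0 = in (4 mm showing above the gland), 0.030 = fully out at its stop (34 mm showing). Starts at 0 to 0.010. Each full downstroke of the plunger raises it about 6 mm (in proportion to the travel); it stays put while the plunger returns, so three to six full strokes are needed. Further strokes do no harm.
- flange: Bystander: steel weld-neck flange lying on the turntable disc, 90 mm across and 45 mm high, origin at the centre of its underside. Leave alone.
- can: Bystander: upright bare aluminium can with a grey cap, 56 mm across and 150 mm tall, origin at the centre of its underside; stands 115 to 150 mm to one side (unit's +x or -x) of the plunger's axis. Leave alone.
- offcut: Bystander: upright offcut of steel tube, 52 mm across and 75 mm tall, origin at the centre of its underside; stands on the other side of the plunger from the can. Leave alone.
- hammer: Bystander: hammer lying on the bench beyond the pump's end of the plate, roughly along the unit's x, origin under its middle. Leave alone.

How it is judged:
By the outcome, as a careful person would: the job done as asked, in the order asked, and still so for the second after the job is handed in, with the robot touching nothing.
It also fails if it takes over 45 s, if anything falls off the work surface, if the arm or the gripper's body presses on something with over 40 N, if the wrist force passes 120 N, or if a joint passes its speed limit or range.

## Working session

There is one attempt and no reset: what is moved stays moved. The work goes in short steps, Python scripts to look and compute and a tool call to move; the robot and the scene stay as the last step left them, time stands still between calls to the robot, and variables do not carry over. Pictures are saved under pics/ and viewed, and the job is handed in when it is done.

Besides the shell and the picture viewer there is one more tool, called by a JSON object that holds its "api" and its "payload". move_arm: Moves the arm, as the interface text tells. Its arguments: {"type":"object","properties":{"commands":{"type":"array","items":{"type":"object","properties":{"hand":{"type":"number"},"tx":{"type":"number"},"ty":{"type":"number"},"tz":{"type":"number"},"roll":{"type":"number"}}}},"force":{"type":"number"}},"required":["commands"]}

```bash
mkdir -p pics; python3 - <<'E'
from cell import robot
import cv2,numpy as np
s=robot.get_state(); print({k:np.round(v,3).tolist() for k,v in s.items()}); print(robot.nose_length)
for n in ["scene","side"]:
    p,d=robot.camera(n); cv2.imwrite(f"pics/{n}0.png",p); np.save(f"pics/{n}0.npy",d)
    print(n,robot.camera_params(n))
E
```

```text
{'clock': 0.0, 'joints': [-1.402, 0.053, 1.614, -0.0, 1.476, -0.119], 'joint_vel': [0.0, -0.0, 0.0, 0.0, -0.002, -0.0], 'joint_torque': [-0.001, -39.369, -37.018, -0.0, 0.007, 0.0], 'eef_pos': [0.177, -0.599, 0.249], 'tcp_rot': [-1.33, 0.996, -0.993], 'ft_force': [-0.781, -0.622, 0.385], 'ft_torque': [-0.005, 0.004, 0.06], 'width': 1.002}
0.019
scene {'fx': 360.6141992632189, 'fy': 360.6141992632189, 'cx': 261.8856719349619, 'cy': 191.38823036370604, 'rvec': array([ 2.18109082,  0.77532018, -0.3299401 ]), 'tvec': array([-0.4702985 , -0.13213903,  1.14910771])}
side {'fx': 465.4737750218895, 'fy': 465.4737750218895, 'cx': 261.7466278131309, 'cy': 188.94767668330263, 'rvec': array([ 0.48499547, -2.70961655,  1.23912859]), 'tvec': array([0.5315587 , 0.23427468, 0.87288317])}
```

View pics/scene0.png

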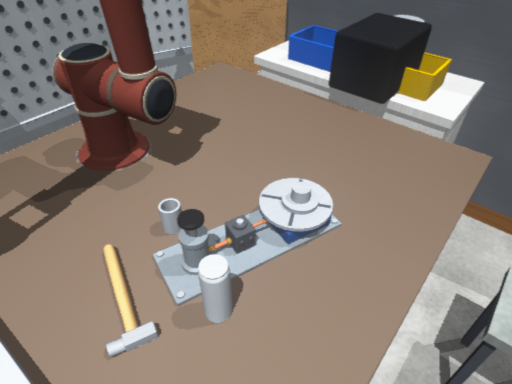

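View pics/side0.png

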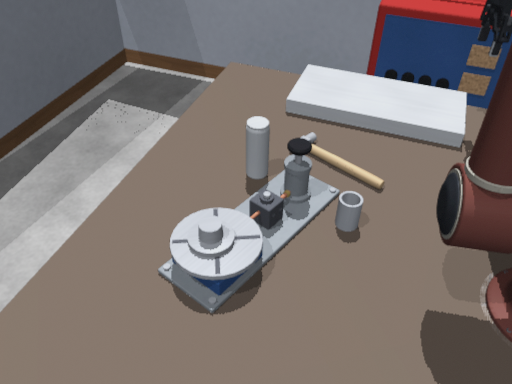

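Scene: the black plunger head is near (191,219), the pin (240,223), the can (215,290) and the offcut (171,215). Side: the head is near (299,147). I'll enlarge these and measure.

```bash
cat > h.py <<'E'
import numpy as np,cv2
from cell import robot
def cam(n):
    c=robot.camera_params(n);R=cv2.Rodrigues(c['rvec'])[0];return c,R,c['tvec']
def atz(n,u,v,z):
    c,R,t=cam(n);d=R.T@np.array([(u-c['cx'])/c['fx'],(v-c['cy'])/c['fy'],1]);o=-R.T@t
    return o+d*(z-o[2])/d[2]
def cloud(n,d):
    c,R,t=cam(n);v,u=np.mgrid[:384,:512]
    P=np.stack([(u-c['cx'])/c['fx']*d,(v-c['cy'])/c['fy']*d,d],-1);P=(P-t)@R;P[d==0]=np.nan;return P
E
python3 - <<'E'
from h import *
for n,(x,y) in {"scene":(140,170),"side":(220,110)}.items():
    p=cv2.imread(f"pics/{n}0.png");d=np.load(f"pics/{n}0.npy");P=cloud(n,d)
    cv2.imwrite(f"pics/{n}0c.png",cv2.resize(p[y:y+130,x:x+160],None,fx=4.5,fy=4.5,interpolation=2))
    for nm,z0,z1 in [("plunger",.145,.165),("diskpart",.065,.08)]:
        m=(P[...,2]>z0)&(P[...,2]<z1)&(P[...,0]>.2)&(P[...,0]<.9)
        dark=p.max(-1)<70
        if nm=="plunger": m&=dark
        k,l,st,ce=cv2.connectedComponentsWithStats(m.astype('uint8'))
        for i in range(1,k):
            if st[i,4]>20:
                q=P[l==i]; print(n,nm,st[i],ce[i].round(1),np.median(q,0).round(3),q.min(0).round(3),q.max(0).round(3))
E
```

```text
scene plunger [333  43  94  30 464] [375.9  60.8] [0.478 0.806 0.155] [0.304 0.797 0.145] [0.545 1.139 0.165]
scene plunger [178 210  26  20 419] [190.4 219.3] [ 0.539 -0.149  0.155] [ 0.51  -0.172  0.146] [ 0.559 -0.121  0.158]
scene diskpart [426  43  86  24 315] [469.7  54.7] [0.675 1.402 0.073] [0.474 1.391 0.065] [0.845 1.414 0.08 ]
scene diskpart [326  56   6   5  21] [328.2  58.2] [0.214 0.943 0.073] [0.2   0.94  0.066] [0.226 0.951 0.08 ]
scene diskpart [414  63  25   8  82] [426.7  66.6] [0.572 1.144 0.073] [0.541 1.07  0.065] [0.617 1.152 0.08 ]
scene diskpart [329  70 119  24 420] [385.1  83.1] [0.532 0.809 0.072] [0.296 0.797 0.065] [0.655 1.151 0.08 ]
scene diskpart [ 259  178   74   53 2199] [293.4 206.3] [0.633 0.076 0.072] [0.531 0.013 0.065] [0.711 0.195 0.08 ]
scene diskpart [158 198  23  19 216] [168.6 206.8] [ 0.403 -0.104  0.074] [ 0.375 -0.129  0.065] [ 0.426 -0.077  0.079]
scene diskpart [224 215  31  25 397] [239.2 227.1] [ 0.577 -0.049  0.07 ] [ 0.537 -0.074  0.065] [ 0.603 -0.011  0.08 ]
scene diskpart [181 242  27  15 120] [195.4 251.7] [ 0.554 -0.162  0.07
[... 296 characters left out ...]
part [373  35  89  20 376] [417.6  45.2] [ 0.341 -0.965  0.073] [ 0.201 -0.978  0.065] [ 0.501 -0.954  0.08 ]
side diskpart [246 149  23  11 117] [257.1 154.5] [ 0.641 -0.175  0.072] [ 0.623 -0.207  0.065] [ 0.672 -0.168  0.08 ]
side diskpart [284 173  25  12 119] [296.  179.4] [ 0.528 -0.12   0.072] [ 0.506 -0.144  0.065] [ 0.562 -0.115  0.08 ]
side diskpart [249 188  35  24 410] [266.2 200.5] [ 0.566 -0.032  0.071] [ 0.537 -0.074  0.065] [ 0.604 -0.007  0.08 ]
side diskpart [338 191  25  20 270] [350.2 200.1] [ 0.402 -0.096  0.074] [ 0.376 -0.128  0.065] [ 0.427 -0.075  0.079]
side diskpart [ 169  207   94   72 3804] [217.7 245.1] [0.604 0.127 0.073] [0.533 0.015 0.065] [0.713 0.196 0.08 ]
```

View pics/scene0c.png

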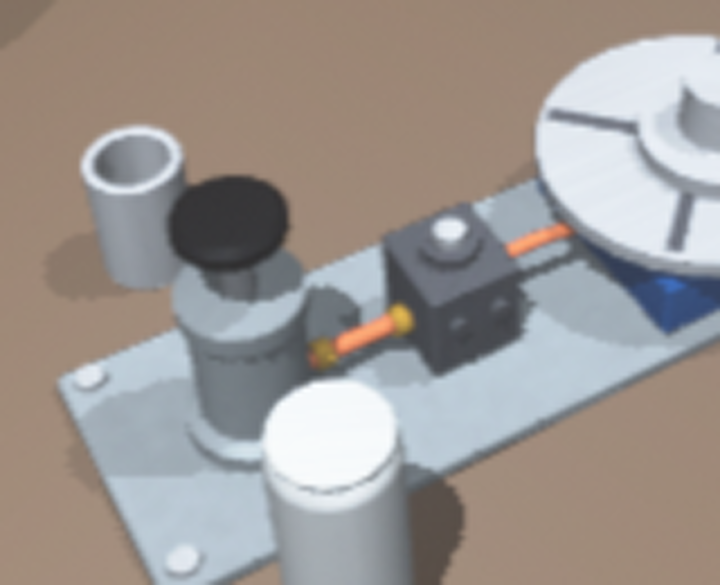

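View pics/side0c.png

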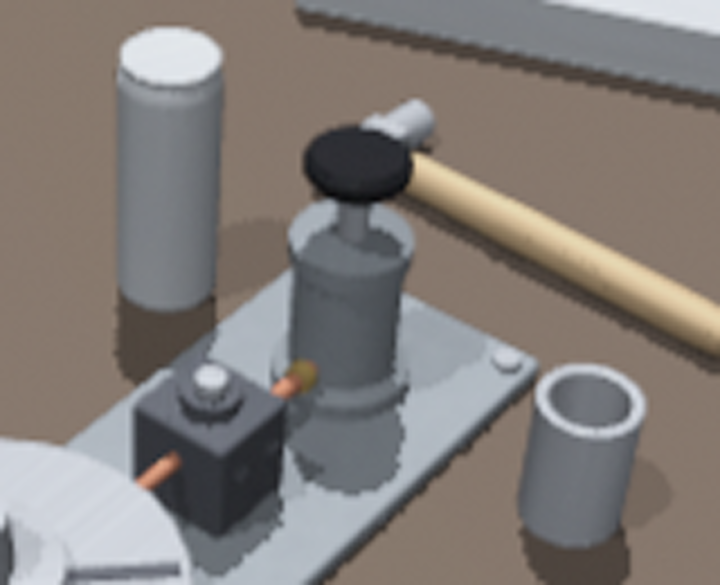

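```bash
python3 - <<'E'
from h import *
s=robot.get_state();R=cv2.Rodrigues(np.array(s['tcp_rot']))[0];print(R.round(3))
print((R.T@(np.array([.534,-.144,.225])-s['eef_pos'])).round(4))
for n,u,v,z in [("scene",190.8,218.0,.155),("side",299.2,144.5,.155)]: print(atz(n,u,v,z))
E
```

```text
[[ 0.284 -0.     0.959]
 [-0.959  0.002  0.284]
 [-0.002 -1.     0.   ]]
[-0.3348  0.0249  0.4711]
[ 0.5369696 -0.1460505  0.155    ]
[ 0.53349011 -0.14121767  0.155     ]
```

{"api": "move_arm", "payload": {"commands": [{"hand":0,"tx":-0.033,"ty":0,"tz":0.047},{"hand":0,"tx":-0.066,"ty":0,"tz":0.094},{"hand":0,"tx":-0.1,"ty":0,"tz":0.141},{"hand":0,"tx":-0.133,"ty":0,"tz":0.188},{"hand":0,"tx":-0.167,"ty":0,"tz":0.235},{"hand":0,"tx":-0.2,"ty":0,"tz":0.282},{"hand":0,"tx":-0.233,"ty":0,"tz":0.33},{"hand":0,"tx":-0.267,"ty":0,"tz":0.377},{"hand":0,"tx":-0.3,"ty":0,"tz":0.424},{"hand":0,"tx":-0.32,"ty":0.005,"tz":0.452},{"hand":0,"tx":-0.335,"ty":0.015,"tz":0.471},{"hand":0,"tx":-0.335,"ty":0.025,"tz":0.471},{"hand":0,"tx":-0.335,"ty":0.025,"tz":0.471},{"hand":0,"tx":-0.335,"ty":0.025,"tz":0.471}], "force": 40}}

```text
schema error: expected keys hand, tx, ty, tz, roll
```

{"api": "move_arm", "payload": {"commands": [{"hand":0,"tx":-0.033,"ty":0,"tz":0.047,"roll":0},{"hand":0,"tx":-0.066,"ty":0,"tz":0.094,"roll":0},{"hand":0,"tx":-0.1,"ty":0,"tz":0.141,"roll":0},{"hand":0,"tx":-0.133,"ty":0,"tz":0.188,"roll":0},{"hand":0,"tx":-0.167,"ty":0,"tz":0.235,"roll":0},{"hand":0,"tx":-0.2,"ty":0,"tz":0.282,"roll":0},{"hand":0,"tx":-0.233,"ty":0,"tz":0.33,"roll":0},{"hand":0,"tx":-0.267,"ty":0,"tz":0.377,"roll":0},{"hand":0,"tx":-0.3,"ty":0,"tz":0.424,"roll":0},{"hand":0,"tx":-0.32,"ty":0.005,"tz":0.452,"roll":0},{"hand":0,"tx":-0.335,"ty":0.015,"tz":0.471,"roll":0},{"hand":0,"tx":-0.335,"ty":0.025,"tz":0.471,"roll":0},{"hand":0,"tx":-0.335,"ty":0.025,"tz":0.471,"roll":0},{"hand":0,"tx":-0.335,"ty":0.025,"tz":0.471,"roll":0}], "force": 40}}

```text
clock: 1.85
eef_pos: [0.5335, -0.1447, 0.225]
tcp_rot: [-1.33, 0.996, -0.994]
ft_force: [-0.1, 0.1, -0.0]
width: 0.003
```

```bash
python3 - <<'E'
from h import *
s=robot.get_state();R=cv2.Rodrigues(np.array(s['tcp_rot']))[0];print(s['clock'],R.round(3),s['eef_pos'],s['ft_force'],s['width'])
im=[]
for n,x,y in [("scene",140,120),("side",240,70)]:
    p,d=robot.camera(n); im.append(cv2.resize(p[y:y+130,x:x+130],None,fx=3,fy=3,interpolation=2))
cv2.imwrite("pics/a1.png",np.hstack(im))
E
```

```text
1.85 [[ 0.283 -0.     0.959]
 [-0.959  0.002  0.283]
 [-0.002 -1.     0.   ]] [ 0.53347093 -0.14465339  0.22503168] [-0.1055729   0.05329066 -0.03756043] 0.0034792435763180466
```

View pics/a1.png

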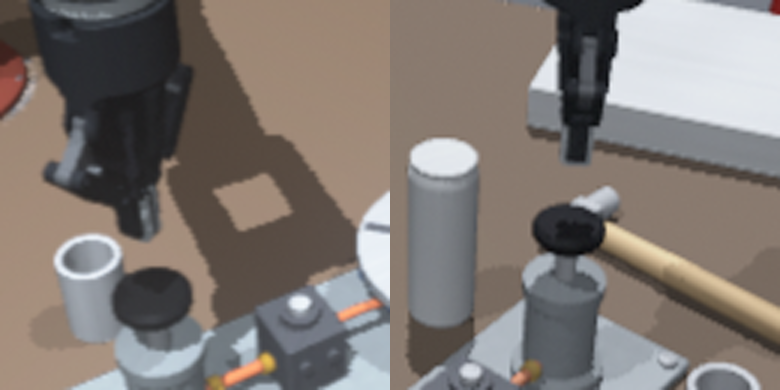

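The shut fingertips hang centred above the black head in both views. The rest is a vertical move, so I'll press in stages on the first stroke.

{"api": "move_arm", "payload": {"commands": [{"hand":0,"tx":0,"ty":0.02,"tz":0,"roll":0},{"hand":0,"tx":0,"ty":0.04,"tz":0,"roll":0},{"hand":0,"tx":0,"ty":0.05,"tz":0,"roll":0},{"hand":0,"tx":0,"ty":0.055,"tz":0,"roll":0},{"hand":0,"tx":0,"ty":0.06,"tz":0,"roll":0},{"hand":0,"tx":0,"ty":0.065,"tz":0,"roll":0},{"hand":0,"tx":0,"ty":0.07,"tz":0,"roll":0},{"hand":0,"tx":0,"ty":0.074,"tz":0,"roll":0}]}}

```text
clock: 2.95
eef_pos: [0.5338, -0.1446, 0.153]
tcp_rot: [-1.33, 0.996, -0.995]
ft_force: [-6.0, 1.8, 9.1]
width: 0.001
```

{"api": "move_arm", "payload": {"commands": [{"hand":0,"tx":0,"ty":0.003,"tz":0,"roll":0},{"hand":0,"tx":0,"ty":0.005,"tz":0,"roll":0},{"hand":0,"tx":0,"ty":0.005,"tz":0,"roll":0}]}}

```text
clock: 3.32
eef_pos: [0.5339, -0.1446, 0.1496]
tcp_rot: [-1.331, 0.996, -0.994]
ft_force: [-6.7, 1.8, 8.4]
width: 0.002
```

{"api": "move_arm", "payload": {"commands": [{"hand":0,"tx":0,"ty":0.002,"tz":0,"roll":0},{"hand":0,"tx":0,"ty":0.004,"tz":0,"roll":0},{"hand":0,"tx":0,"ty":0.004,"tz":0,"roll":0}]}}

```text
clock: 3.7
eef_pos: [0.5341, -0.1446, 0.149]
tcp_rot: [-1.331, 0.996, -0.994]
ft_force: [-9.3, 3.3, 14.7]
width: 0.003
```

```bash
python3 - <<'E'
from h import *
s=robot.get_state();print(s['clock'],s['eef_pos'],s['ft_force'])
im=[]
for n,x,y in [("scene",140,150),("side",240,100)]:
    p,d=robot.camera(n); im.append(cv2.resize(p[y:y+130,x:x+130],None,fx=3,fy=3,interpolation=2))
cv2.imwrite("pics/a2.png",np.hstack(im))
E
```

```text
3.7 [ 0.53411367 -0.1446316   0.14895137] [-9.34229403  3.29370974 14.68199352]
```

View pics/a2.png

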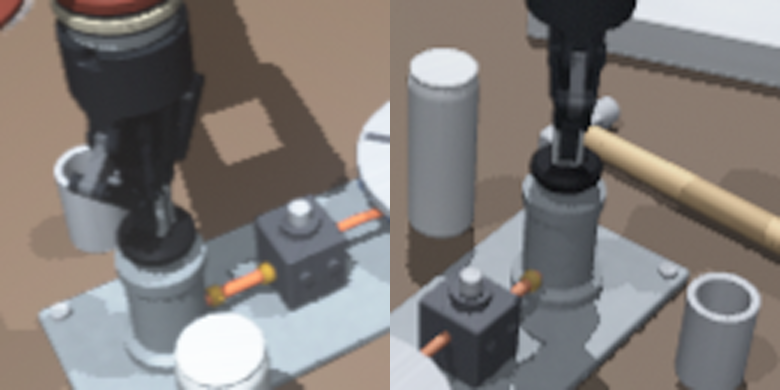

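The head is on its stop: z stalled at 0.149 m, the force rose to 15 N, and the pin is visibly higher. Next I'll run full cycles.

{"api": "move_arm", "payload": {"commands": [{"hand":0,"tx":0,"ty":-0.008,"tz":0,"roll":0},{"hand":0,"tx":0,"ty":-0.016,"tz":0,"roll":0},{"hand":0,"tx":0,"ty":-0.025,"tz":0,"roll":0},{"hand":0,"tx":0,"ty":-0.035,"tz":0,"roll":0},{"hand":0,"tx":0,"ty":-0.035,"tz":0,"roll":0},{"hand":0,"tx":0,"ty":-0.035,"tz":0,"roll":0},{"hand":0,"tx":0,"ty":-0.035,"tz":0,"roll":0},{"hand":0,"tx":0,"ty":-0.026,"tz":0,"roll":0},{"hand":0,"tx":0,"ty":-0.021,"tz":0,"roll":0},{"hand":0,"tx":0,"ty":-0.016,"tz":0,"roll":0},{"hand":0,"tx":0,"ty":-0.011,"tz":0,"roll":0},{"hand":0,"tx":0,"ty":-0.006,"tz":0,"roll":0},{"hand":0,"tx":0,"ty":-0.001,"tz":0,"roll":0},{"hand":0,"tx":0,"ty":0.003,"tz":0,"roll":0},{"hand":0,"tx":0,"ty":0.004,"tz":0,"roll":0},{"hand":0,"tx":0,"ty":0.004,"tz":0,"roll":0},{"hand":0,"tx":0,"ty":0.004,"tz":0,"roll":0}]}}

```text
clock: 5.92
eef_pos: [0.5346, -0.1448, 0.1489]
tcp_rot: [-1.332, 0.996, -0.994]
ft_force: [-9.5, 2.4, 20.8]
width: 0.005
```

{"api": "move_arm", "payload": {"commands": [{"hand":0,"tx":0,"ty":-0.008,"tz":0,"roll":0},{"hand":0,"tx":0,"ty":-0.016,"tz":0,"roll":0},{"hand":0,"tx":0,"ty":-0.025,"tz":0,"roll":0},{"hand":0,"tx":0,"ty":-0.035,"tz":0,"roll":0},{"hand":0,"tx":0,"ty":-0.035,"tz":0,"roll":0},{"hand":0,"tx":0,"ty":-0.035,"tz":0,"roll":0}]}}

```text
clock: 6.68
eef_pos: [0.5342, -0.1447, 0.1831]
tcp_rot: [-1.332, 0.997, -0.993]
ft_force: [0.3, 0.4, -0.8]
width: -0.005
```

```bash
python3 - <<'E'
from h import *
s=robot.get_state();print(s['clock'],s['eef_pos'],s['ft_force'])
im=[]
for n,x,y in [("scene",140,150),("side",240,100)]:
    p,d=robot.camera(n); im.append(cv2.resize(p[y:y+130,x:x+130],None,fx=3,fy=3,interpolation=2))
    P=cloud(n,d);q=P[np.hypot(P[...,0]-.570,P[...,1]+.041)<.007];print(n,np.sort(q[:,2])[-8:].round(4))
    q=P[(np.hypot(P[...,0]-.534,P[...,1]+.144)<.03)&(np.hypot(P[...,0]-.534,P[...,1]+.144)>.018)];print(np.percentile(q[:,2],[50,70,80,90]).round(4))
cv2.imwrite("pics/a3.png",np.hstack(im))
E
```

```text
6.675 [ 0.53424819 -0.14471707  0.1831495 ] [ 0.291244    0.37528471 -0.77393995]
scene [0.0985 0.0986 0.0988 0.099  0.0995 0.0996 0.0998 0.1001]
[0.156  0.4064 0.4734 0.479 ]
side [0.0997 0.0997 0.0997 0.0998 0.0998 0.1    0.1001 0.1001]
[0.1049 0.1536 0.2174 0.2663]
```

View pics/a3.png

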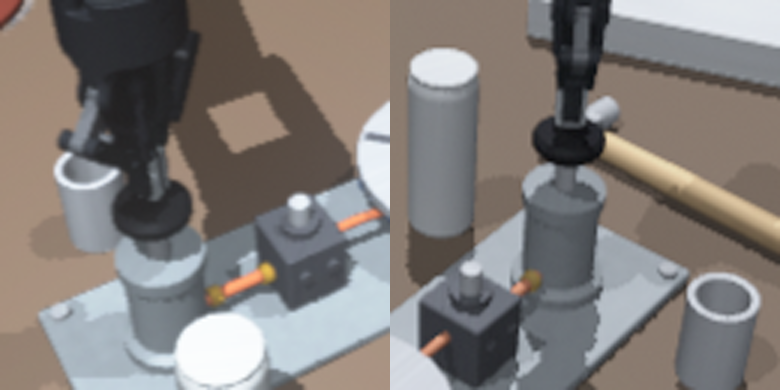

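After two strokes the plunger is back up (top 0.156 m) and the pin top is at about 0.0995 m, a rise of about 17.5 mm. Two or three more strokes are needed.

{"api": "move_arm", "payload": {"commands": [{"hand":0,"tx":0,"ty":0.009,"tz":0,"roll":0},{"hand":0,"tx":0,"ty":0.014,"tz":0,"roll":0},{"hand":0,"tx":0,"ty":0.019,"tz":0,"roll":0},{"hand":0,"tx":0,"ty":0.024,"tz":0,"roll":0},{"hand":0,"tx":0,"ty":0.029,"tz":0,"roll":0},{"hand":0,"tx":0,"ty":0.034,"tz":0,"roll":0},{"hand":0,"tx":0,"ty":0.038,"tz":0,"roll":0},{"hand":0,"tx":0,"ty":0.039,"tz":0,"roll":0},{"hand":0,"tx":0,"ty":0.039,"tz":0,"roll":0},{"hand":0,"tx":0,"ty":0.039,"tz":0,"roll":0}]}}

```text
clock: 8.02
eef_pos: [0.5347, -0.1449, 0.1489]
tcp_rot: [-1.333, 0.996, -0.993]
ft_force: [-9.7, 3.7, 23.2]
width: 0.0
```

{"api": "move_arm", "payload": {"commands": [{"hand":0,"tx":0,"ty":-0.008,"tz":0,"roll":0},{"hand":0,"tx":0,"ty":-0.016,"tz":0,"roll":0},{"hand":0,"tx":0,"ty":-0.025,"tz":0,"roll":0},{"hand":0,"tx":0,"ty":-0.035,"tz":0,"roll":0},{"hand":0,"tx":0,"ty":-0.035,"tz":0,"roll":0},{"hand":0,"tx":0,"ty":-0.035,"tz":0,"roll":0},{"hand":0,"tx":0,"ty":-0.035,"tz":0,"roll":0},{"hand":0,"tx":0,"ty":-0.026,"tz":0,"roll":0},{"hand":0,"tx":0,"ty":-0.021,"tz":0,"roll":0},{"hand":0,"tx":0,"ty":-0.016,"tz":0,"roll":0},{"hand":0,"tx":0,"ty":-0.011,"tz":0,"roll":0},{"hand":0,"tx":0,"ty":-0.006,"tz":0,"roll":0},{"hand":0,"tx":0,"ty":-0.001,"tz":0,"roll":0},{"hand":0,"tx":0,"ty":0.003,"tz":0,"roll":0},{"hand":0,"tx":0,"ty":0.004,"tz":0,"roll":0},{"hand":0,"tx":0,"ty":0.004,"tz":0,"roll":0},{"hand":0,"tx":0,"ty":0.004,"tz":0,"roll":0}]}}

```text
clock: 10.15
eef_pos: [0.5352, -0.1451, 0.1489]
tcp_rot: [-1.333, 0.996, -0.993]
ft_force: [-9.0, 3.1, 19.4]
width: 0.001
```

{"api": "move_arm", "payload": {"commands": [{"hand":0,"tx":0,"ty":-0.008,"tz":0,"roll":0},{"hand":0,"tx":0,"ty":-0.016,"tz":0,"roll":0},{"hand":0,"tx":0,"ty":-0.025,"tz":0,"roll":0},{"hand":0,"tx":0,"ty":-0.035,"tz":0,"roll":0},{"hand":0,"tx":0,"ty":-0.035,"tz":0,"roll":0},{"hand":0,"tx":0,"ty":-0.035,"tz":0,"roll":0},{"hand":0,"tx":0,"ty":-0.035,"tz":0,"roll":0},{"hand":0,"tx":0,"ty":-0.026,"tz":0,"roll":0},{"hand":0,"tx":0,"ty":-0.021,"tz":0,"roll":0},{"hand":0,"tx":0,"ty":-0.016,"tz":0,"roll":0},{"hand":0,"tx":0,"ty":-0.011,"tz":0,"roll":0},{"hand":0,"tx":0,"ty":-0.006,"tz":0,"roll":0},{"hand":0,"tx":0,"ty":-0.001,"tz":0,"roll":0},{"hand":0,"tx":0,"ty":0.003,"tz":0,"roll":0},{"hand":0,"tx":0,"ty":0.004,"tz":0,"roll":0},{"hand":0,"tx":0,"ty":0.004,"tz":0,"roll":0},{"hand":0,"tx":0,"ty":0.004,"tz":0,"roll":0}]}}

```text
clock: 12.28
eef_pos: [0.5357, -0.1453, 0.1489]
tcp_rot: [-1.333, 0.995, -0.993]
ft_force: [-9.5, 3.8, 20.1]
width: 0.0
```

{"api": "move_arm", "payload": {"commands": [{"hand":0,"tx":0,"ty":-0.008,"tz":0,"roll":0},{"hand":0,"tx":0,"ty":-0.016,"tz":0,"roll":0},{"hand":0,"tx":0,"ty":-0.025,"tz":0,"roll":0},{"hand":0,"tx":0,"ty":-0.035,"tz":0,"roll":0},{"hand":0,"tx":0,"ty":-0.035,"tz":0,"roll":0},{"hand":0,"tx":0,"ty":-0.035,"tz":0,"roll":0}]}}

```text
clock: 13.02
eef_pos: [0.5354, -0.1452, 0.1831]
tcp_rot: [-1.334, 0.996, -0.993]
ft_force: [0.1, 0.5, -0.6]
width: -0.001
```

```bash
python3 - <<'E'
from h import *
s=robot.get_state();print(s['clock'],s['eef_pos'],s['ft_force'])
for n,x,y in [("scene",140,150),("side",240,100)]:
    p,d=robot.camera(n)
    P=cloud(n,d);q=P[np.hypot(P[...,0]-.570,P[...,1]+.041)<.007];print(n,np.sort(q[:,2])[-8:].round(4))
E
```

```text
13.025 [ 0.53540945 -0.14517828  0.18314429] [ 0.11319658  0.47794376 -0.64152928]
scene [0.1129 0.1129 0.1131 0.1133 0.1133 0.1133 0.1134 0.1139]
side [0.1139 0.1141 0.1141 0.1144 0.1146 0.1146 0.1151 0.1157]
```

The pin top is now at about 0.113 m, and fully out is 0.112. One more stroke will confirm it has stopped rising, then I'll retreat upward.

{"api": "move_arm", "payload": {"commands": [{"hand":0,"tx":0,"ty":0.009,"tz":0,"roll":0},{"hand":0,"tx":0,"ty":0.014,"tz":0,"roll":0},{"hand":0,"tx":0,"ty":0.019,"tz":0,"roll":0},{"hand":0,"tx":0,"ty":0.024,"tz":0,"roll":0},{"hand":0,"tx":0,"ty":0.029,"tz":0,"roll":0},{"hand":0,"tx":0,"ty":0.034,"tz":0,"roll":0},{"hand":0,"tx":0,"ty":0.038,"tz":0,"roll":0},{"hand":0,"tx":0,"ty":0.039,"tz":0,"roll":0},{"hand":0,"tx":0,"ty":0.039,"tz":0,"roll":0},{"hand":0,"tx":0,"ty":0.039,"tz":0,"roll":0}]}}

```text
clock: 14.38
eef_pos: [0.5359, -0.1454, 0.1489]
tcp_rot: [-1.334, 0.996, -0.993]
ft_force: [-10.0, 4.3, 23.0]
width: 0.0
```

{"api": "move_arm", "payload": {"commands": [{"hand":0,"tx":0,"ty":-0.008,"tz":0,"roll":0},{"hand":0,"tx":0,"ty":-0.016,"tz":0,"roll":0},{"hand":0,"tx":0,"ty":-0.025,"tz":0,"roll":0},{"hand":0,"tx":0,"ty":-0.035,"tz":0,"roll":0},{"hand":0,"tx":0,"ty":-0.06,"tz":0,"roll":0},{"hand":0,"tx":0,"ty":-0.09,"tz":0,"roll":0},{"hand":0,"tx":0,"ty":-0.12,"tz":0,"roll":0},{"hand":0,"tx":0,"ty":-0.12,"tz":0,"roll":0},{"hand":0,"tx":0,"ty":-0.12,"tz":0,"roll":0}]}}

```text
clock: 15.5
eef_pos: [0.5356, -0.1451, 0.2673]
tcp_rot: [-1.335, 0.998, -0.991]
ft_force: [0.0, -0.1, -0.7]
width: -0.003
```

```bash
python3 - <<'E'
from h import *
s=robot.get_state();print(s['clock'],s['eef_pos'],s['ft_force'],np.abs(s['joint_vel']).max())
im=[]
for n,x,y in [("scene",140,150),("side",200,100)]:
    p,d=robot.camera(n); im.append(cv2.resize(p[y:y+180,x:x+190],None,fx=2.1,fy=2.1,interpolation=2))
    P=cloud(n,d);q=P[np.hypot(P[...,0]-.570,P[...,1]+.041)<.007];print(n,np.sort(q[:,2])[-8:].round(4))
    q=P[(np.hypot(P[...,0]-.534,P[...,1]+.144)<.02)&(P[...,2]<.18)];print(np.percentile(q[:,2],[50,70,80,90]).round(4))
    o=cv2.imread(f"pics/{n}0.png");d0=np.load(f"pics/{n}0.npy");P0=cloud(n,d0)
    for nm,c,z in [("can",(.65,-.195),(.14,.16)),("off",(.401,-.102),(.068,.08)),("flange",(.622,.105),(.08,.13)),]:
        for Q in (P0,P):
            m=(np.hypot(Q[...,0]-c[0],Q[...,1]-c[1])<.06)&(Q[...,2]>z[0])&(Q[...,2]<z[1]);print(nm,m.sum(),np.nanmean(Q[m],0).round(4))
cv2.imwrite("pics/a4.png",np.hstack(im))
E
```

```text
15.5 [ 0.53564583 -0.1451103   0.26730355] [ 0.03759213 -0.1138588  -0.71370405] 0.017184540223953545
scene [0.1127 0.1127 0.1132 0.1133 0.1133 0.1134 0.1134 0.1139]
[0.1539 0.1551 0.1556 0.1559]
can 656 [ 0.6513 -0.2014  0.149 ]
can 661 [ 0.6511 -0.2013  0.1489]
off 181 [ 0.4017 -0.1041  0.0735]
off 177 [ 0.4016 -0.1041  0.0735]
flange 846 [0.6358 0.0991 0.0957]
flange 845 [0.6359 0.0991 0.0956]
side [0.1132 0.1132 0.1134 0.1134 0.1142 0.1143 0.1145 0.1146]
[0.1273 0.1558 0.1564 0.157 ]
can 310 [ 0.6484 -0.1927  0.1491]
can 309 [ 0.6486 -0.1927  0.1493]
off 235 [ 0.4017 -0.0994  0.0738]
off 225 [ 0.4016 -0.0994  0.074 ]
flange 1411 [0.6266 0.1207 0.0963]
flange 1414 [0.6265 0.1207 0.0963]
```

View pics/a4.png

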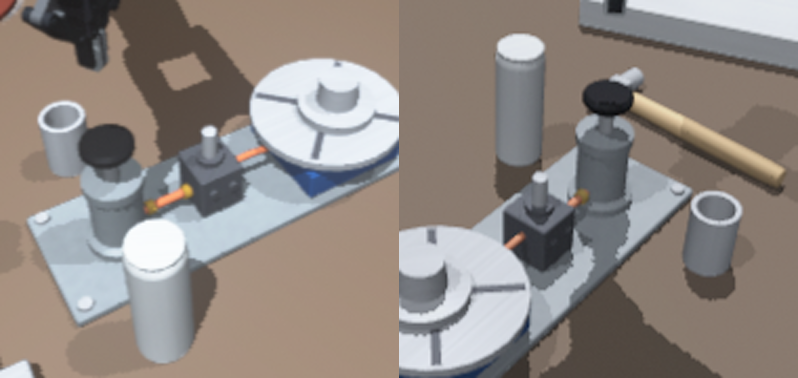

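The pin stands tall (scene crop about (209,140)) and did not rise on the sixth stroke. The plunger is up, the hand is clear, and the can, offcut and flange have not moved.

```bash
python3 -c "
from cell import robot
print(robot.hand_in())"
```

```text
the job is handed in; nothing more can be done
None
```

The turntable is greased. I gave the plunger six full strokes with the shut fingertips, each down to its stop at about 15–23 N. The job was handed in at about 15.6 s.

- **Pin:** its top measured about 0.113 m, against 0.112 m for fully out and within the 2 mm calibration. The sixth stroke did not raise it further, so it is at its stop. The arm did not touch it.
- **Plunger:** it is back up, with its top at about 0.155 m.
- **Gripper:** the fingertips are about 9 cm above the plunger, and the wrist force is near zero.
- **Bystanders:** the can, offcut and flange are within 0.2 mm of where they started. The hammer I checked only by eye; it looks unmoved.
- **Sideways force:** while pressing, the wrist also read about 10 N sideways. The tool crept about 2 mm across the plunger's flat top over the strokes. I saw no effect from it, and no check failed.

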